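Roll a specimen tube up the reader ramp and start the reading

ROBOT

A 7-joint arm with a two-finger parallel gripper is mounted at the origin on the work surface. World frame = base frame: x ahead of the robot, y to its left, z up, the work surface at z = 0. Lengths are in m, angles in rad, forces in N, time in s.
With the tool pointing down it reaches from about 0.35 to 0.9 m from the base axis. Payload 8.1 kg.
Tool frame: the origin (TCP) lies at the very end of the fingers, on their centre line; the grasp point (between the pads) lies 19 mm behind it; y points along the fingers, z is the direction in which the jaws open and shut, and the axes are right-handed (so a half turn about y gives the same grasp; the last joint's range is limited). The gripper opens to 92 mm and grips with 3 to 60 N. Pads are 19 mm wide; open, the fingers measure 130 mm over their backs; the gripper's body (75 mm by 190 mm) begins 47 mm behind the grasp point.
Start: joints at [1.173, 0.434, 0.025, 1.573, -0.012, 1.134, -0.075], TCP at [0.182, -0.598, 0.227] pointing down, gripper open.
Joint ranges: [-2.62, 2.62], [-0.44, 2.09], [-1.27, 1.32], [0.08, 2.57], [-1.32, 4.46], [0.12, 2], [-2.74, 2.74]. Speed limits (rad/s): [2.22, 2.22, 3.01, 3.01, 3.14, 3.14, 3.14].

INTERFACE

Orientations are given as a rotation vector (axis times angle).
In Python, from bench import r, grab_frame, recognise gives the robot as it stands. The module is installed in compiled form; this text tells all that it offers.
- The arm moves only by the tool apply_moves, never from a script. Its argument "increments" is a list of rows, each an object of numbers: "grip": the finger opening in cm, from 0 to 9.18; "x", "y", "z": the shift along the world's x, y, z in cm; "turn": the turn about the world's z in degrees. In form: [{"grip": .., "x": .., "y": .., "z": .., "turn": ..}, ...]. A call has 1 to 5 rows; each row is the pose to reach, as a shift and turn from the pose measured when the call began; what a row does not reach only later rows make up. A row lasts 1/8 s, in which the tool goes at most 62.5 mm and 10.7 degrees, less where a joint would pass 70% of its speed; a pose out of reach is approached as far as the arm can. A call with a gripper value outside its range is refused whole. The fingers move at their own pace and stop on an object; "force" is the grip in N (left out, the last holds). Time passes only in rows, so rows that repeat a pose let the fingers close. It gives the time, the measured TCP pose, the force and the opening at its end, in the units of the state.
- r.state(): the state, without advancing time (a new reading comes with each control period).
- grab_frame(name): name is "side" or "top"; returns a dict with "img" (384x512x3 uint8, red, green, blue), "fov_y" (degrees; the focal length in pixels is half the picture's height over the tangent of half this angle, whatever the lens; pixels are square), "cx", "cy" (the principal point, pixels), "k1" (the pictures are not rectified: a ray, as slopes to the right and down, at radius r is drawn at 1 + k1 r^2 times it, then the intrinsics apply), "R" (3x3) and "t" (3): a world point X has camera coordinates R X + t. Camera axes: x right, y down, z forward; pixel columns grow to the right and rows downward; lengths in m; the calibration is good to about 2 mm. A picture is of the moment at which its call begins. There is no depth.
- r.hand_in(): hands the job in, once; it reports no verdict.
Trained networks look in the newest picture that a camera, given by its name, has taken for a name from the list of things; names that differ only in an ending like _2 or _b are one class to them, and where a whole thing is asked for, a point or a joint stands for the part that bears it (a point fixed in the world has none). Each returns a list of dicts, best first, with "score" (0 to 1); they miss things now and then, are a little off and sometimes report something else, mostly with a low value. They report only what shows in the picture. A call takes as long as a camera call.
- recognise(camera, target): "bbox" ([centre column, centre row, width, height] in pixels, round what is visible of it).
The state is a dict: "time_s": time; "qpos": joint angles; "dq": joint speeds; "tau": joint torques, N m; "tcp_pos": TCP position; "tcp_rot": TCP orientation; "ft_force": force on the tool from outside, world axes, zero at the start; "wrist_torque": the same for the moment, N m; "opening": finger opening in m.
Only numpy, scipy, OpenCV 4.12 (cv2) and the standard library are available. Lean on these libraries where they do the work, as an engineer would, in place of code of your own. Each camera call takes 0.05 s, during which the arm holds its last target. There are 200 camera calls.

TASK

Push the yellow specimen tube, which lies at the foot of the blue-edged ramp, slowly up the slope until it drops into the seat against the white stop bar, keeping the fingers behind it all the way so that it never rolls freely on the slope. Push it only: do not take it between the fingers or lift it. With the tube seated, press the green button on the grey console right down and let it go, and leave the bottle, the spare tube and the cardboard box where they stand.

Things in the scene. Friction and masses are not known exactly. Their poses are not given: they have to be found in the camera images.
- ramp: Fixed reader ramp, 238 mm long (x -132 to 106), 124 mm wide, bare metal slope with blue side guides. Origin: underside centre, on the table; x points level in the uphill direction, z up. The slope climbs 8 degrees from x=-120, height 20, to an edge at x=45, height 43 mm. Guides stand 10 mm above it, 108 mm apart inside. Two blue foot stops, 7 mm high with a 52 mm gap between, hold the tube at the start.
- slope (a point): Middle of the slope's lower edge (x=-120, z=20 mm in the ramp's frame). x points uphill along the slope's surface, y across the ramp, z square off the slope's surface. The upper edge of the slope is at x=167 mm of this frame.
- seat (a point): Where the centre of the tube lies when seated (x=56, z=60 mm in the ramp's frame, same axes). The black seat floor, level, 31 mm long, lies 3 mm below the slope's upper edge, 40 mm above the table, and ends at the face of the white stop bar (ramp x=76 mm; the bar is 30 mm thick and its top is 74 mm above the table).
- tube: Loose capped specimen tube, yellow, white label, orange cap: a plain cylinder 40 mm across, 100 mm long, about 0.15 kg, lying across the ramp. Smooth (friction about 0.3) and rolls easily; pushed above half height it can wedge against the slope. Origin: its middle, on the axis; its y axis is the cylinder's axis. It starts against the foot stops, centre at x=-107, z=42 mm in the ramp's frame.
- read_top (a point): Centre of the top face of the green round push button (30 mm across, standing 6 mm out of its black 46 mm collar), about 67 mm above the table, on a grey console 90 x 90 x 45 mm that is fixed to the table. Pressed straight down.
- read (a joint): Travel of the green button in m: 0 up, 0.006 fully down. A spring of about 4 N at the bottom pushes it back up.
- bottle: Loose white bottle with blue cap, 56 mm in diameter, 130 mm high; origin at the centre of its underside. To be left alone.
- spare: Loose spare specimen tube, yellow with blue cap, standing upright, 40 mm in diameter, 100 mm high; origin at the centre of its underside. To be left alone.
- slidebox: Loose cardboard box, 60 x 90 x 35 mm high; origin at the centre of its underside. To be left alone.

How it is judged:
On the way, in this order (a step that is already met when the one before it is completed fails the run):
1. the tube is on its way up the slope (x of tube in the frame of slope between 0.08 and 0.16 m), for 0.1 s.
2. the tube lies at rest in the seat against the stop bar (x of tube in the frame of ramp between 0.053 and 0.059 m and z of tube in the frame of ramp between 0.0565 and 0.0632 m and y of tube in the frame of ramp between -0.012 and 0.012 m and angle between the y axis of tube and the y axis of ramp, either way round below 0.1 rad and linear speed of tube below 0.02 m/s), for 0.3 s.
3. the green button is pressed down (value of joint read above 0.0045 m), for 0.05 s.
At the end, for the whole second after the job is handed in: The tube lies at rest in the seat, its axis across the ramp (within 0.1 rad), its centre within 3 mm of the position against the stop bar and within 12 mm of the middle; the button is back up; the bottle, spare tube and cardboard box stand upright within 15 mm of where they were (all of step 2 and value of joint read below 0.001 m and distance of each of bottle, spare, slidebox from where it was at the start of the episode below 0.015 m and angle between each of bottle, spare, slidebox's own z axis and vertical below 0.1 rad); the robot touches nothing.
It fails at once if the tube rolls freely on the slope (faster than 0.15 m/s with nothing touching it) (x of tube in the frame of slope between 0.03 and 0.155 m and linear speed of tube above 0.15 m/s and contact force between each of the fingers, the arm and tube below 0.02 N).
It fails at once if the tube is lifted more than 8 mm off the slope (z of tube in the frame of slope above 0.028 m).
It fails at once if the tube is taken between the fingers (the grasp point comes within 18 mm of its centre) (distance between the grasp point and tube below 0.018 m).
It fails at once if the button is pressed while the tube is not in the seat (value of joint read above 0.003 m and (x of tube in the frame of ramp below 0.05 m or z of tube in the frame of ramp below 0.05 m)).
It fails at once if the bottle, spare tube or cardboard box is knocked over or shoved away (distance of any of bottle, spare, slidebox from where it was at the start of the episode above 0.03 m or angle between any of bottle, spare, slidebox's own z axis and vertical above 0.3 rad).
It also fails if it takes over 48 s, if anything falls off the work surface, if the arm or the gripper's body presses on something with over 40 N, if the wrist force passes 120 N, or if a joint passes its speed limit or range.

## Working session

There is one attempt and no reset: what is moved stays moved. The work goes in short steps, Python scripts to look and compute and a tool call to move; the robot and the scene stay as the last step left them, time stands still between calls to the robot, and variables do not carry over. Pictures are saved under pics/ and viewed, about 8 in all and at most 12, crops included, and the job is handed in when it is done.

Besides the shell and the picture viewer there is one more tool, called as name(argument=value, ...) on one line, values as JSON. apply_moves: Moves the arm, as the interface text tells. Its arguments: {"type":"object","properties":{"increments":{"type":"array","items":{"type":"object","properties":{"grip":{"type":"number"},"x":{"type":"number"},"y":{"type":"number"},"z":{"type":"number"},"turn":{"type":"number"}}}},"force":{"type":"number"}},"required":["increments"]}

```bash
mkdir -p pics
cat > h.py <<'E'
import numpy as np, cv2
from bench import r, grab_frame, recognise
def K(f):
    h,w=f["img"].shape[:2]; F=h/2/np.tan(np.radians(f["fov_y"])/2)
    return np.array([[F,0,f["cx"]],[0,F,f["cy"]],[0,0,1.]]), np.array([f["k1"],0,0,0,0.])
def proj(f,P):
    k,d=K(f); return cv2.projectPoints(np.atleast_2d(np.array(P,float)),cv2.Rodrigues(np.array(f["R"]))[0],np.array(f["t"],float),k,d)[0][:,0]
def unproj(f,uv,z):
    k,d=K(f); n=cv2.undistortPoints(np.array(uv,float).reshape(-1,1,2),k,d)[:,0]
    R=np.array(f["R"]);t=np.array(f["t"]);c=-R.T@t; v=np.c_[n,np.ones(len(n))]@R
    return c+v*((z-c[2])/v[:,2])[:,None]
def save(f,n): cv2.imwrite("pics/"+n+".png",cv2.cvtColor(f["img"],cv2.COLOR_RGB2BGR))
E
python3 - <<'E'
from h import *
import pickle
s=r.state(); print({k:np.round(v,3) for k,v in s.items()})
for c in("top","side"):
    f=grab_frame(c); save(f,c+"0"); pickle.dump(f,open(c+"0.pkl","wb"))
    R=np.array(f["R"]); print(c,f["fov_y"],f["k1"],np.round(-R.T@f["t"],3),np.round(R,2).tolist())
    for n in("ramp","tube","read_top","bottle","spare","slidebox"):
        print(n,[(np.round(d["bbox"]),round(d["score"],2)) for d in recognise(c,n)[:2]])
E
```

```text
{'time_s': np.float64(0.0), 'qpos': array([ 1.173,  0.435,  0.025,  1.574, -0.012,  1.134, -0.075]), 'dq': array([-0.001,  0.001, -0.   , -0.001,  0.   , -0.002, -0.   ]), 'tau': array([ 0.0000e+00, -6.6786e+01,  9.8500e-01, -3.1446e+01, -6.0000e-02,
        4.3000e-02,  0.0000e+00]), 'tcp_pos': array([ 0.181, -0.598,  0.226]), 'tcp_rot': array([-0.307,  2.065, -2.062]), 'ft_force': array([-0.079, -0.501,  0.472]), 'wrist_torque': array([ 0.021, -0.017, -0.009]), 'opening': np.float64(0.092)}
top 44.00626793632737 -0.13553121052810785 [0.279 0.018 1.352] [[0.01, -1.0, 0.01], [-0.98, -0.01, -0.19], [0.19, -0.01, -0.98]]
ramp [(array([268., 157.,  60.,  89.]), 0.57)]
tube [(array([273., 188.,  32.,  23.]), 0.62)]
read_top [(array([150., 170.,  13.,  12.]), 0.58)]
bottle [(array([374., 184.,  30.,  25.]), 0.68)]
spare [(array([267., 157.,  62.,  89.]), 0.63), (array([162., 238.,  18.,  18.]), 0.59)]
slidebox [(array([362., 249.,  38.,  23.]), 0.88)]
side 52.70704405849807 -0.09580063586087775 [0.066 0.543 0.835] [[-0.76, -0.65, 0.0], [-0.48, 0.55, -0.69], [0.45, -0.52, -0.73]]
ramp [(array([227., 189.,  90.,  67.]), 0.8), (array([349., 182.,  31.,  28.]), 0.3)]
tube [(array([256., 199.,  33.,  34.]), 0.87)]
read_top []
bottle [(array([310., 139.,  16.,  37.]), 0.66)]
spare [(array([214., 300.,  18.,  36.]), 0.73)]
slidebox [(array([227., 190.,  94.,  70.]), 0.71), (array([349., 181.,  35.,  30.]), 0.65)]
```

Run:
```python
import cv2
a=cv2.imread("pics/top0.png")[90:290,110:410]; cv2.imwrite("pics/top0c.png",cv2.resize(a,None,fx=2.6,fy=2.6,interpolation=cv2.INTER_CUBIC))
a=cv2.imread("pics/side0.png")[90:340,130:430]; cv2.imwrite("pics/side0c.png",cv2.resize(a,None,fx=2.4,fy=2.4,interpolation=cv2.INTER_CUBIC))
```

```text
(no output)
```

View pics/top0c.png

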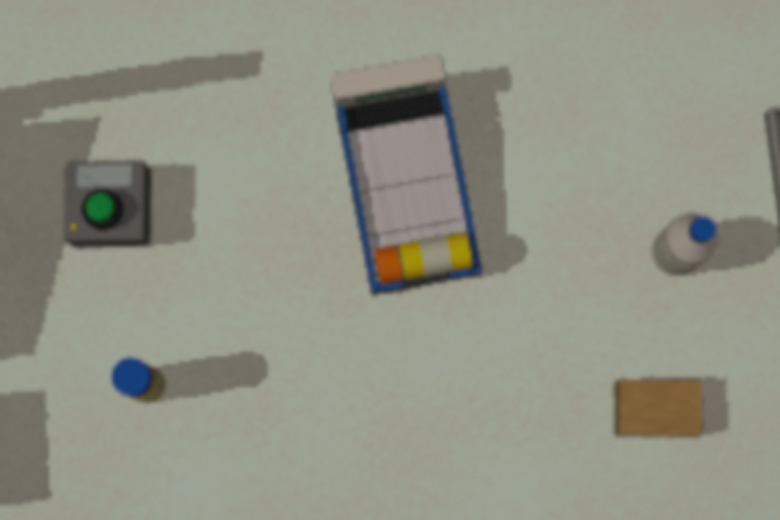

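View pics/side0c.png

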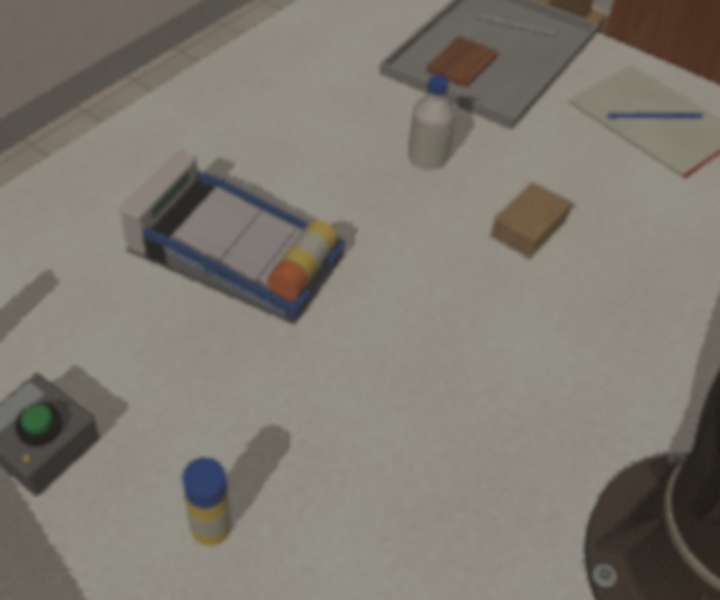

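The top view shows the ramp climbing away from the robot, with the tube at its foot around pixel (273,188). The bar is at about (259,120), the button at (148,170), the spare at (161,236), the bottle at (375,182) and the box at (363,246). The side view agrees. Next I fit the ramp pose to the corner points.

```bash
cat > fit.py <<'E'
from h import *
import pickle
from scipy.optimize import least_squares
T=pickle.load(open("top0.pkl","rb"));S=pickle.load(open("side0.pkl","rb"))
def s(x): return 20+(x+120)*23/165
top=[((331,72),(106,62,74)),((443,56),(106,-62,74)),((446,85),(76,-62,74)),((336,101),(76,62,74)),((350,129),(45,54,43)),((443,115),(45,-54,43))]
# tube extremes (centre at -107,z42): cap end and other end centre
top+=[((375,266),(-107,50,42)),((471,251),(-107,-50,42))]
side=[((124,212),(76+30,62,74)),((183,153),(106,-62,74)),((197,157),(76,-62,74)),((140,218),(76,62,74)),((287,280),(-107,50,42)),((321,238),(-107,-50,42))]
tp=np.array([p for p,_ in top])/2.6+[110,90]; sp=np.array([p for p,_ in side])/2.4+[130,90]
tq=np.array([q for _,q in top])/1e3; sq=np.array([q for _,q in side])/1e3
def W(p,q):
    c,n=np.cos(p[2]),np.sin(p[2]); return np.c_[p[0]+c*q[:,0]-n*q[:,1],p[1]+n*q[:,0]+c*q[:,1],q[:,2]]
def res(p,m=3):
    a=proj(T,W(p,tq))-tp; b=proj(S,W(p,sq))-sp
    return (np.r_[a,b] if m==3 else a if m==1 else b).ravel()
if __name__=="__main__":
    for m in(1,2,3):
        o=least_squares(res,[.5,0,.2],kwargs=dict(m=m),loss="soft_l1"); print(m,o.x.round(4),res(o.x,m).reshape(-1,2).round(1).tolist())
    np.save("ramp.npy",o.x)
    print("seat,tube",W(o.x,np.array([[.056,0,.06],[-.107,0,.042]])).round(4))
    hs=cv2.cvtColor(T["img"],cv2.COLOR_RGB2HSV)
    for nm,lo,hi,win,z in(("button",(45,80,30),(85,255,255),(130,150,170,190),.067),("spare",(100,100,40),(130,255,255),(145,220,180,255),.1),("bottlecap",(100,100,40),(130,255,255),(365,165,395,195),.13)):
        m=np.zeros(hs.shape[:2],np.uint8);x0,y0,x1,y1=win;m[y0:y1,x0:x1]=cv2.inRange(hs,lo,hi)[y0:y1,x0:x1]
        v,u=np.nonzero(m);print(nm,len(u),u.mean(),v.mean(),unproj(T,[[u.mean(),v.mean()]],z).round(4))
    hs=cv2.cvtColor(S["img"],cv2.COLOR_RGB2HSV)
    m=cv2.inRange(hs,(45,80,30),(85,255,255));v,u=np.nonzero(m);k=(u>120)&(u<170)&(v>240)&(v<290);print("button side",k.sum(),unproj(S,[[u[k].mean(),v[k].mean()]],.065).round(4))
    print("box",unproj(T,[[614/2.6+110,380/2.6+90],[702/2.6+110,436/2.6+90]],.035).round(3))
E
python3 fit.py
```

```text
1 [ 0.6375 -0.0019  0.1888] [[0.0, 0.5], [-0.0, -0.5], [0.8, -1.8], [-0.2, -0.7], [-0.6, 1.6], [0.7, 0.8], [0.4, 0.1], [-1.5, -0.2]]
2 [ 0.6328 -0.0012  0.2168] [[-1.2, -0.4], [-1.7, -1.2], [0.9, 0.3], [0.9, 0.7], [-0.7, 3.3], [1.9, -2.5]]
3 [ 0.6363 -0.0021  0.198 ] [[-0.2, 1.2], [-0.3, -0.2], [0.6, -1.5], [-0.3, -0.0], [-0.6, 2.3], [0.6, 1.0], [0.8, 0.7], [-1.2, 0.0], [-1.8, -1.7], [-1.6, -2.1], [0.8, -0.5], [0.2, -0.5], [-2.1, 2.8], [1.1, -2.6]]
seat,tube [[ 0.6912  0.0089  0.06  ]
 [ 0.5314 -0.0232  0.042 ]]
button 124 148.18548387096774 169.41935483870967 [[0.5798 0.3253 0.067 ]]
spare 167 160.19161676646706 234.55089820359282 [[0.3954 0.2754 0.1   ]]
bottlecap 69 379.92753623188406 177.8840579710145 [[ 0.5503 -0.3062  0.13  ]]
button side 124 [[0.5783 0.3277 0.065 ]]
box [[ 0.404 -0.23   0.035]
 [ 0.344 -0.324  0.035]]
```

```bash
cat > plan.py <<'E'
from h import *
from scipy.spatial.transform import Rotation as Ro
p=np.array([.6365,-.002,.191])
def tr(x,z,y=0): 
    c,n=np.cos(p[2]),np.sin(p[2]); return np.array([p[0]+c*x-n*y,p[1]+n*x+c*y,z])
def show(target,yaw=True):
    s=r.state();R=Ro.from_rotvec(s["tcp_rot"]).as_matrix()
    a=np.arctan2(R[1,2],R[0,2]); d=(p[2]+np.pi/2-a+np.pi/2)%np.pi-np.pi/2
    q=s["tcp_pos"]-p[[0,1]].tolist()-0 if 0 else s["tcp_pos"]
    c,n=np.cos(p[2]),np.sin(p[2]); dx,dy=q[0]-p[0],q[1]-p[1]
    print("t",s["time_s"],"tcp",q.round(4),"in ramp mm",np.round([1e3*(c*dx+n*dy),1e3*(-n*dx+c*dy),1e3*q[2]],1),"tooly",R[:,1].round(3),"turn",np.degrees(d).round(2),"F",s["ft_force"].round(2),"open",s["opening"].round(4),"q",s["qpos"].round(2))
    print("shift cm",((target-q)*100).round(2))
E
python3 -c "
from plan import *
show(tr(-.150,.12)); print(tr(-.147,.031), tr(.0265,.052))"
```

```text
Traceback (most recent call last):
  File "plan.py", line 11, in show
    print("t",s["time_s"],"tcp",q.round(4),"in ramp mm",np.round([1e3*(c*dx+n*dy),1e3*(-n*dx+c*dy),1e3*q[2]],1),"tooly",R[:,1].round(3),"turn",np.degrees(d).round(2),"F",s["ft_force"].round(2),"open",s["opening"].round(4),"q",s["qpos"].round(2))
                                                                                                                                                                                                        ^^^^^^^^^^^^^^^^^^
AttributeError: 'float' object has no attribute 'round'
```

```bash
sed -i 's/s\["opening"\].round(4)/s["opening"]/; /q=s\["tcp_pos"\]-p/c\    q=s["tcp_pos"]' plan.py
python3 -c "
from plan import *
show(tr(-.150,.12)); print(tr(-.147,.031), tr(.0265,.052))"
```

```text
t 0.7 tcp [ 0.1816 -0.598   0.2268] in ramp mm [-559.8 -498.8  226.8] tooly [ 0. -0. -1.] turn -5.95 F [ 1.49  0.32 -0.31] open 0.09203994171739051 q [ 1.17  0.43  0.02  1.57 -0.01  1.13 -0.08]
shift cm [ 30.76  56.76 -10.68]
[ 0.49217321 -0.0299066   0.031     ] [0.66251809 0.00303078 0.052     ]
```

apply_moves(increments=[{"grip": 5, "x": 3, "y": 5.4, "z": 0, "turn": -3}, {"grip": 5, "x": 6, "y": 10.8, "z": 0, "turn": -6}, {"grip": 5, "x": 9, "y": 16.2, "z": 0, "turn": -6}, {"grip": 5, "x": 12, "y": 21.6, "z": 0, "turn": -6}, {"grip": 5, "x": 15, "y": 27, "z": 0, "turn": -6}])

```text
time_s: 1.32
tcp_pos: [0.3324, -0.3263, 0.2271]
tcp_rot: [-0.201, 2.121, -2.122]
ft_force: [0.8, 0.5, -0.0]
opening: 0.0511
```

```bash
python3 -c "
from plan import *
show(tr(-.150,.12))"
```

```text
t 1.325 tcp [ 0.3324 -0.3263  0.2271] in ramp mm [-360.1 -260.7  227.1] tooly [ 0.001 -0.001 -1.   ] turn 0.06 F [ 0.83  0.51 -0.02] open 0.051067399762054114 q [ 0.75  0.18 -0.1   1.94  0.02  1.02 -0.74]
shift cm [ 15.68  29.59 -10.71]
```

apply_moves(increments=[{"grip": 5, "x": 3, "y": 5.4, "z": 0}, {"grip": 5, "x": 6, "y": 10.8, "z": 0}, {"grip": 5, "x": 9, "y": 16.2, "z": 0}, {"grip": 5, "x": 11.5, "y": 21.6, "z": -3}, {"grip": 5, "x": 14.0, "y": 26.5, "z": -6}])

```text
schema error: expected keys grip, x, y, z, turn
```

```bash
python3 -c "
from plan import *
show(tr(-.155,.08))"
```

```text
t 1.325 tcp [ 0.3324 -0.3263  0.2271] in ramp mm [-360.1 -260.7  227.1] tooly [ 0.001 -0.001 -1.   ] turn 0.06 F [ 0.83  0.51 -0.02] open 0.051067399762054114 q [ 0.75  0.18 -0.1   1.94  0.02  1.02 -0.74]
shift cm [ 15.19  29.49 -14.71]
```

apply_moves(increments=[{"grip": 5, "x": 3, "y": 5.4, "z": 0, "turn": 0}, {"grip": 5, "x": 6, "y": 10.8, "z": 0, "turn": 0}, {"grip": 5, "x": 9, "y": 16.2, "z": 0, "turn": 0}, {"grip": 5, "x": 11.5, "y": 21.6, "z": -3, "turn": 0}, {"grip": 5, "x": 14.0, "y": 26.5, "z": -6, "turn": 0}])

```text
time_s: 1.95
tcp_pos: [0.4718, -0.063, 0.1691]
tcp_rot: [-0.199, 2.119, -2.122]
ft_force: [0.8, -0.7, -1.3]
opening: 0.0502
```

```bash
python3 -c "
from plan import *
show(tr(-.155,.08))"
```

```text
t 1.95 tcp [ 0.4718 -0.063   0.1691] in ramp mm [-173.2  -28.7  169.1] tooly [ 0.003 -0.001 -1.   ] turn 0.07 F [ 0.77 -0.74 -1.29] open 0.05022228944120771 q [ 0.27  0.28 -0.31  1.98  0.11  0.89 -1.47]
shift cm [ 1.25  3.16 -8.91]
```

apply_moves(increments=[{"grip": 5, "x": 0.6, "y": 3.1, "z": -3, "turn": 0}, {"grip": 5, "x": 0.9, "y": 3.1, "z": -7, "turn": 0}, {"grip": 5, "x": 0.9, "y": 3.1, "z": -11, "turn": 0}, {"grip": 5, "x": 0.9, "y": 3.1, "z": -13.2, "turn": 0}, {"grip": 5, "x": 0.9, "y": 3.1, "z": -13.2, "turn": 0}])

```text
time_s: 2.58
tcp_pos: [0.4798, -0.032, 0.036]
tcp_rot: [-0.202, 2.121, -2.123]
ft_force: [-0.3, 1.2, 0.2]
opening: 0.0498
```

```bash
python3 -c "
from plan import *
show(tr(-.140,.031))
f=grab_frame('side'); a=f['img'][130:260,180:340]; g=dict(f,img=cv2.resize(a,None,fx=4.5,fy=4.5,interpolation=2)); save(g,'side1')
t=grab_frame('top'); save(dict(t,img=cv2.resize(t['img'][100:225,215:325],None,fx=4.5,fy=4.5,interpolation=2)),'top1')
"
```

```text
t 2.575 tcp [ 0.4798 -0.032   0.036 ] in ramp mm [-159.5    0.3   36. ] tooly [ 0.    -0.001 -1.   ] turn 0.06 F [-0.32  1.23  0.16] open 0.04982188398037536 q [ 0.16  0.49 -0.27  2.1   0.23  0.58 -1.65]
shift cm [ 1.92  0.34 -0.5 ]
```

View pics/side1.png

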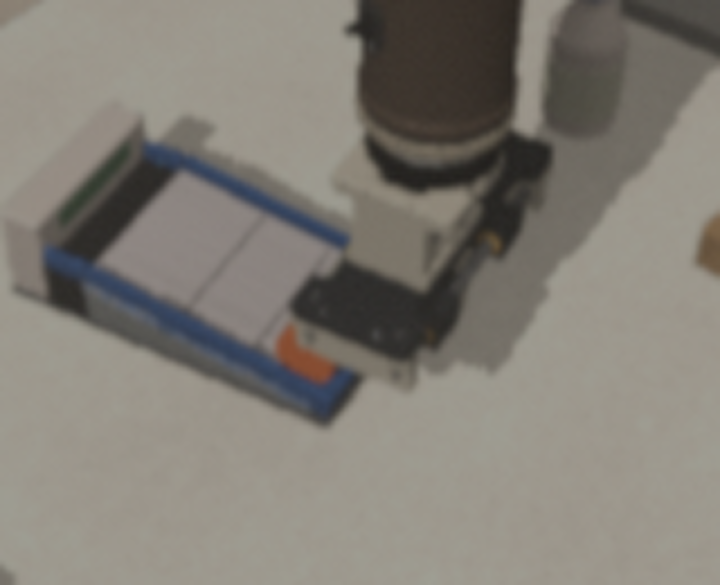

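The side view shows the hand behind the tube, with the orange cap at crop (305,355), centred on the ramp and the bottle clear. I start the push now.

apply_moves(increments=[{"grip": 5, "x": 0.4, "y": 0.07, "z": -0.2, "turn": 0}, {"grip": 5, "x": 0.8, "y": 0.15, "z": -0.4, "turn": 0}, {"grip": 5, "x": 1.2, "y": 0.23, "z": -0.45, "turn": 0}, {"grip": 5, "x": 1.6, "y": 0.3, "z": -0.45, "turn": 0}, {"grip": 5, "x": 2.0, "y": 0.38, "z": -0.45, "turn": 0}])

```text
time_s: 3.3
tcp_pos: [0.5016, -0.0282, 0.0333]
tcp_rot: [-0.198, 2.119, -2.122]
ft_force: [-0.2, 0.6, -0.4]
opening: 0.0499
```

```bash
python3 -c "
from plan import *
show(tr(-.115,.0345))"
```

```text
t 3.3 tcp [ 0.5016 -0.0282  0.0333] in ramp mm [-1.374e+02 -1.000e-01  3.330e+01] tooly [ 0.004 -0.001 -1.   ] turn 0.07 F [-0.2   0.61 -0.39] open 0.049901441899321955 q [ 0.15  0.51 -0.26  2.05  0.23  0.6  -1.66]
shift cm [2.2  0.43 0.12]
```

apply_moves(increments=[{"grip": 5, "x": 0.4, "y": 0.08, "z": 0, "turn": 0}, {"grip": 5, "x": 0.8, "y": 0.15, "z": 0.0, "turn": 0}, {"grip": 5, "x": 1.2, "y": 0.23, "z": 0.05, "turn": 0}, {"grip": 5, "x": 1.6, "y": 0.31, "z": 0.1, "turn": 0}, {"grip": 5, "x": 2.0, "y": 0.39, "z": 0.15, "turn": 0}])

```text
time_s: 3.92
tcp_pos: [0.5219, -0.0242, 0.0349]
tcp_rot: [-0.198, 2.119, -2.122]
ft_force: [-0.7, 0.2, 0.0]
opening: 0.0503
```

```bash
cat > tube.py <<'E'
from plan import *
from scipy.optimize import minimize
def look(n=None):
    for c in("top","side"):
        f=grab_frame(c);hs=cv2.cvtColor(f["img"],cv2.COLOR_RGB2HSV)
        m=cv2.inRange(hs,(3,110,60),(35,255,255))
        a,b=proj(f,[tr(-.03,.05)])[0]; k=np.zeros_like(m); cv2.fillConvexPoly(k,cv2.convexHull(proj(f,[tr(x,.05,y) for x in(-.15,.09) for y in(-.06,.06)]).astype(np.int32)),255)
        v,u=np.nonzero(m&k)
        if len(u):
            w=unproj(f,np.c_[u,v],.055)-tr(0,.055); cc,nn=np.cos(p[2]),np.sin(p[2])
            X=1e3*(cc*w[:,0]+nn*w[:,1]);Y=1e3*(-nn*w[:,0]+cc*w[:,1])
            print(c,len(u),"ramp x 5..95%",np.percentile(X,[5,50,95]).round(1),"y",np.percentile(Y,[2,98]).round(1))
        else: print(c,"no tube pixels")
        if n: save(dict(f,img=cv2.resize(f["img"][100:270,175:345],None,fx=3.5,fy=3.5,interpolation=2)),c+n)
E
python3 -c "
from tube import *
show(tr(-.09,.038)); look('2')"
```

```text
t 3.925 tcp [ 0.5219 -0.0242  0.0349] in ramp mm [-1.167e+02 -1.000e-01  3.490e+01] tooly [ 0.004 -0.001 -1.   ] turn 0.07 F [-0.69  0.19  0.01] open 0.050272887459655406 q [ 0.14  0.53 -0.26  2.    0.23  0.63 -1.66]
shift cm [2.62 0.51 0.31]
top no tube pixels
side 37 ramp x 5..95% [-107.5  -93.3  -78.1] y [54.4 64.2]
```

View pics/side2.png

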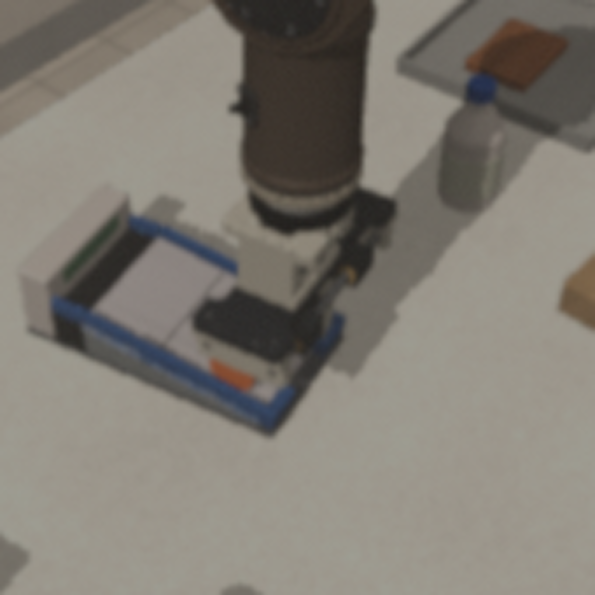

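The cap at crop (232,375) has moved up with the fingers behind it, so I continue.

apply_moves(increments=[{"grip": 5, "x": 0.5, "y": 0.1, "z": 0, "turn": 0}, {"grip": 5, "x": 1.0, "y": 0.19, "z": 0.05, "turn": 0}, {"grip": 5, "x": 1.5, "y": 0.29, "z": 0.1, "turn": 0}, {"grip": 5, "x": 2.0, "y": 0.39, "z": 0.2, "turn": 0}, {"grip": 5, "x": 2.5, "y": 0.48, "z": 0.25, "turn": 0}])

```text
time_s: 4.65
tcp_pos: [0.5478, -0.0191, 0.0376]
tcp_rot: [-0.197, 2.118, -2.121]
ft_force: [-1.0, 0.1, 0.1]
opening: 0.0498
```

```bash
python3 -c "
from tube import *
show(tr(-.065,.04)); look()"
```

```text
t 4.65 tcp [ 0.5478 -0.0191  0.0376] in ramp mm [-90.3   0.   37.6] tooly [ 0.005 -0.001 -1.   ] turn 0.07 F [-1.04  0.12  0.08] open 0.049754316111035146 q [ 0.13  0.56 -0.26  1.94  0.22  0.67 -1.65]
shift cm [2.49 0.48 0.24]
top no tube pixels
side 44 ramp x 5..95% [-80.1 -65.1 -48.4] y [51.5 63.8]
```

apply_moves(increments=[{"grip": 5, "x": 0.5, "y": 0.1, "z": 0.05, "turn": 0}, {"grip": 5, "x": 1.0, "y": 0.19, "z": 0.1, "turn": 0}, {"grip": 5, "x": 1.5, "y": 0.29, "z": 0.15, "turn": 0}, {"grip": 5, "x": 2.0, "y": 0.39, "z": 0.25, "turn": 0}, {"grip": 5, "x": 2.5, "y": 0.48, "z": 0.3, "turn": 0}])

```text
time_s: 5.38
tcp_pos: [0.5738, -0.0141, 0.0407]
tcp_rot: [-0.196, 2.118, -2.12]
ft_force: [-0.4, 0.2, -0.2]
opening: 0.05
```

```bash
python3 -c "
from tube import *
show(tr(-.04,.043)); look()"
```

```text
t 5.375 tcp [ 0.5738 -0.0141  0.0407] in ramp mm [-63.9   0.1  40.7] tooly [ 0.006 -0.    -1.   ] turn 0.06 F [-0.38  0.2  -0.21] open 0.050016865807841725 q [ 0.12  0.58 -0.26  1.87  0.22  0.71 -1.65]
shift cm [2.35 0.45 0.23]
top no tube pixels
side 44 ramp x 5..95% [-52.4 -37.9 -21.4] y [48.8 61.5]
```

apply_moves(increments=[{"grip": 5, "x": 0.5, "y": 0.1, "z": 0.05, "turn": 0}, {"grip": 5, "x": 1.0, "y": 0.19, "z": 0.1, "turn": 0}, {"grip": 5, "x": 1.5, "y": 0.29, "z": 0.2, "turn": 0}, {"grip": 5, "x": 2.0, "y": 0.39, "z": 0.25, "turn": 0}, {"grip": 5, "x": 2.5, "y": 0.48, "z": 0.3, "turn": 0}])

```text
time_s: 6.1
tcp_pos: [0.5996, -0.0091, 0.0438]
tcp_rot: [-0.195, 2.118, -2.12]
ft_force: [-0.6, -0.4, 0.2]
opening: 0.0501
```

```bash
python3 -c "
from tube import *
show(tr(-.015,.047)); look()"
```

```text
t 6.1 tcp [ 0.5996 -0.0091  0.0438] in ramp mm [-37.5   0.   43.8] tooly [ 0.007 -0.    -1.   ] turn 0.05 F [-0.63 -0.39  0.19] open 0.050059034469037936 q [ 0.1   0.61 -0.26  1.81  0.22  0.74 -1.65]
shift cm [2.21 0.42 0.32]
top no tube pixels
side 41 ramp x 5..95% [-25.2 -11.8   4.2] y [46.7 60. ]
```

apply_moves(increments=[{"grip": 5, "x": 0.5, "y": 0.1, "z": 0.05, "turn": 0}, {"grip": 5, "x": 1.0, "y": 0.19, "z": 0.15, "turn": 0}, {"grip": 5, "x": 1.5, "y": 0.29, "z": 0.2, "turn": 0}, {"grip": 5, "x": 2.0, "y": 0.39, "z": 0.3, "turn": 0}, {"grip": 5, "x": 2.5, "y": 0.48, "z": 0.35, "turn": 0}])

```text
time_s: 6.82
tcp_pos: [0.6255, -0.004, 0.0474]
tcp_rot: [-0.194, 2.117, -2.119]
ft_force: [-0.0, -0.4, 0.4]
opening: 0.0502
```

```bash
python3 -c "
from tube import *
show(tr(.010,.05)); look('3')"
```

```text
t 6.825 tcp [ 0.6255 -0.004   0.0474] in ramp mm [-11.2   0.1  47.4] tooly [ 0.008 -0.    -1.   ] turn 0.04 F [-0.02 -0.43  0.43] open 0.05020673481922142 q [ 0.09  0.64 -0.26  1.74  0.22  0.79 -1.65]
shift cm [2.08 0.39 0.26]
top no tube pixels
side 40 ramp x 5..95% [ 4.4 18.6 34.9] y [43.6 56.6]
```

View pics/side3.png

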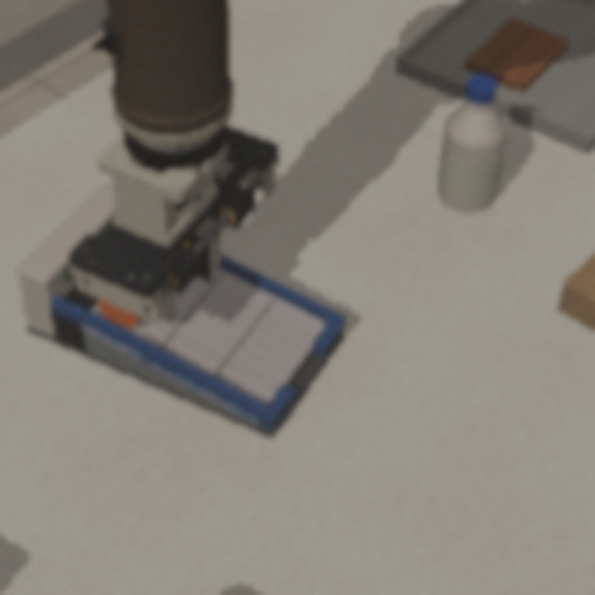

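apply_moves(increments=[{"grip": 5, "x": 0.5, "y": 0.1, "z": 0.05, "turn": 0}, {"grip": 5, "x": 1.0, "y": 0.19, "z": 0.15, "turn": 0}, {"grip": 5, "x": 1.4, "y": 0.27, "z": 0.2, "turn": 0}, {"grip": 5, "x": 1.8, "y": 0.35, "z": 0.25, "turn": 0}, {"grip": 5, "x": 2.2, "y": 0.43, "z": 0.3, "turn": 0}])

```text
time_s: 7.55
tcp_pos: [0.6482, 0.0005, 0.0505]
tcp_rot: [-0.193, 2.117, -2.118]
ft_force: [-1.2, -0.1, 0.4]
opening: 0.0502
```

```bash
python3 -c "
from tube import *
show(tr(.025,.0525)); look()"
```

```text
t 7.55 tcp [6.482e-01 5.000e-04 5.050e-02] in ramp mm [12.   0.3 50.5] tooly [ 0.008  0.    -1.   ] turn 0.04 F [-1.23 -0.08  0.4 ] open 0.05016302631192839 q [ 0.08  0.66 -0.25  1.68  0.21  0.82 -1.64]
shift cm [1.29 0.22 0.2 ]
top no tube pixels
side 47 ramp x 5..95% [28.5 44.2 61.3] y [33.4 55. ]
```

apply_moves(increments=[{"grip": 5, "x": 0.25, "y": 0.05, "z": 0.05, "turn": 0}, {"grip": 5, "x": 0.5, "y": 0.1, "z": 0.05, "turn": 0}, {"grip": 5, "x": 0.75, "y": 0.15, "z": 0.1, "turn": 0}, {"grip": 5, "x": 1.0, "y": 0.2, "z": 0.1, "turn": 0}, {"grip": 5, "x": 1.15, "y": 0.23, "z": 0.1, "turn": 0}])

```text
time_s: 8.28
tcp_pos: [0.6604, 0.0031, 0.0516]
tcp_rot: [-0.192, 2.117, -2.118]
ft_force: [-0.2, 0.1, -0.6]
opening: 0.0498
```

```bash
python3 -c "
from tube import *
show(tr(.025,.0525)); look('4')"
```

```text
t 8.275 tcp [0.6604 0.0031 0.0516] in ramp mm [24.4  0.4 51.6] tooly [ 0.009  0.001 -1.   ] turn 0.03 F [-0.15  0.08 -0.64] open 0.0497927058748323 q [ 0.08  0.68 -0.25  1.64  0.21  0.84 -1.64]
shift cm [ 0.07 -0.03  0.09]
top no tube pixels
side 53 ramp x 5..95% [42.1 56.7 75.8] y [-52.1  54.9]
```

View pics/side4.png

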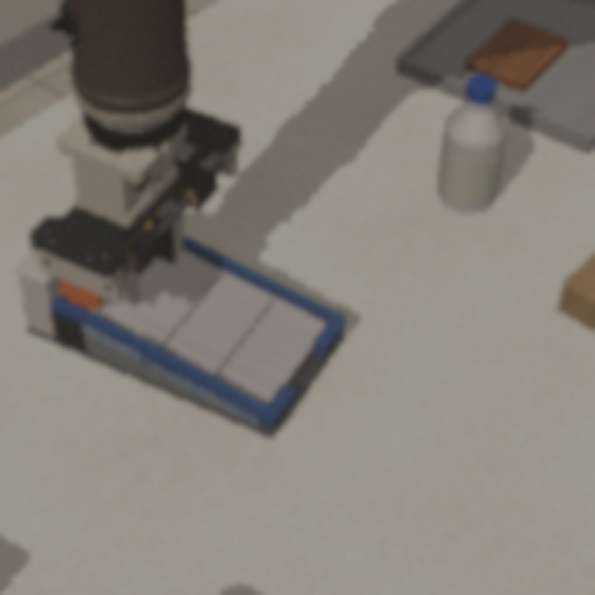

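The cap at crop (78,293) is over the black seat. I nudge a few millimetres more until the fingers meet resistance.

apply_moves(increments=[{"grip": 5, "x": 0.1, "y": 0.02, "z": 0, "turn": 0}, {"grip": 5, "x": 0.2, "y": 0.03, "z": 0, "turn": 0}, {"grip": 5, "x": 0.2, "y": 0.03, "z": 0, "turn": 0}])

```text
time_s: 8.75
tcp_pos: [0.6624, 0.0034, 0.0516]
tcp_rot: [-0.192, 2.117, -2.118]
ft_force: [0.4, 0.4, 0.3]
opening: 0.0499
```

```bash
python3 -c "
from tube import *
show(tr(.025,.0525)); look()"
```

```text
t 8.75 tcp [0.6624 0.0034 0.0516] in ramp mm [26.4  0.4 51.6] tooly [ 0.009  0.001 -1.   ] turn 0.03 F [0.38 0.37 0.28] open 0.049914210659314256 q [ 0.08  0.68 -0.25  1.64  0.21  0.84 -1.64]
shift cm [-0.13 -0.06  0.09]
top no tube pixels
side 53 ramp x 5..95% [42.1 58.5 75.8] y [-54.4  54.9]
```

apply_moves(increments=[{"grip": 5, "x": 0.1, "y": 0.02, "z": 0, "turn": 0}, {"grip": 5, "x": 0.2, "y": 0.04, "z": 0, "turn": 0}, {"grip": 5, "x": 0.2, "y": 0.04, "z": 0, "turn": 0}])

```text
time_s: 9.22
tcp_pos: [0.6642, 0.0038, 0.0515]
tcp_rot: [-0.193, 2.117, -2.118]
ft_force: [-0.3, 0.3, 0.1]
opening: 0.0499
```

```bash
python3 -c "
from tube import *
show(tr(.025,.0525)); look()"
```

```text
t 9.225 tcp [0.6642 0.0038 0.0515] in ramp mm [28.3  0.4 51.5] tooly [ 0.009  0.001 -1.   ] turn 0.03 F [-0.3   0.29  0.06] open 0.04992909159101803 q [ 0.08  0.68 -0.25  1.63  0.21  0.85 -1.64]
shift cm [-0.32 -0.1   0.1 ]
top no tube pixels
side 54 ramp x 5..95% [42.1 58.8 75.8] y [-54.3  54.9]
```

apply_moves(increments=[{"grip": 5, "x": 0.1, "y": 0.02, "z": 0, "turn": 0}, {"grip": 5, "x": 0.2, "y": 0.04, "z": 0, "turn": 0}, {"grip": 5, "x": 0.2, "y": 0.04, "z": 0, "turn": 0}])

```text
time_s: 9.7
tcp_pos: [0.6644, 0.0038, 0.0511]
tcp_rot: [-0.197, 2.118, -2.12]
ft_force: [-7.0, -1.7, 3.7]
opening: 0.0502
```

```bash
python3 -c "
from tube import *
show(tr(.025,.0525)); look()"
```

```text
t 9.7 tcp [0.6644 0.0038 0.0511] in ramp mm [28.5  0.4 51.1] tooly [ 0.006 -0.    -1.   ] turn 0.01 F [-6.98 -1.66  3.75] open 0.05020242163059487 q [ 0.07  0.68 -0.25  1.63  0.21  0.85 -1.64]
shift cm [-0.34 -0.11  0.14]
top no tube pixels
side 54 ramp x 5..95% [42.1 58.9 75.8] y [-55.1  54.5]
```

Force now reads 7 N, so the tube is pressed against the bar. I back off slowly down the slope, then rise.

apply_moves(increments=[{"grip": 5, "x": -0.4, "y": -0.08, "z": 0, "turn": 0}, {"grip": 5, "x": -1.2, "y": -0.23, "z": 0, "turn": 0}, {"grip": 5, "x": -3, "y": -0.58, "z": 1, "turn": 0}, {"grip": 5, "x": -5, "y": -1, "z": 4, "turn": 0}, {"grip": 5, "x": -7, "y": -1.4, "z": 8, "turn": 0}])

```text
time_s: 10.42
tcp_pos: [0.593, -0.0104, 0.1312]
tcp_rot: [-0.198, 2.119, -2.12]
ft_force: [0.4, -0.0, 1.4]
opening: 0.0497
```

apply_moves(increments=[{"grip": 4, "x": -2, "y": 3, "z": 4, "turn": 0}, {"grip": 2, "x": -2, "y": 8, "z": 6, "turn": 0}, {"grip": 0, "x": -1, "y": 14, "z": 6, "turn": 0}, {"grip": 0, "x": 0, "y": 20, "z": 6, "turn": 0}, {"grip": 0, "x": 0, "y": 24, "z": 6, "turn": 0}])

```text
time_s: 11.05
tcp_pos: [0.5929, 0.2329, 0.1914]
tcp_rot: [-0.199, 2.119, -2.117]
ft_force: [0.8, -0.9, 0.1]
opening: 0.0046
```

```bash
python3 -c "
from tube import *
show(np.array([.579,.3265,.10])); look('5')"
```

```text
t 11.05 tcp [0.5929 0.2329 0.1914] in ramp mm [  1.8 238.9 191.4] tooly [ 0.005  0.001 -1.   ] turn -0.1 F [ 0.8  -0.87  0.11] open 0.004562773950563852 q [-0.24  0.51 -0.33  1.57  0.18  1.09 -1.99]
shift cm [-1.39  9.36 -9.14]
top 360 ramp x 5..95% [43.6 61.7 80.3] y [-51.1  49.7]
side 285 ramp x 5..95% [43.5 62.7 82.9] y [-56.9  53.2]
```

View pics/top5.png

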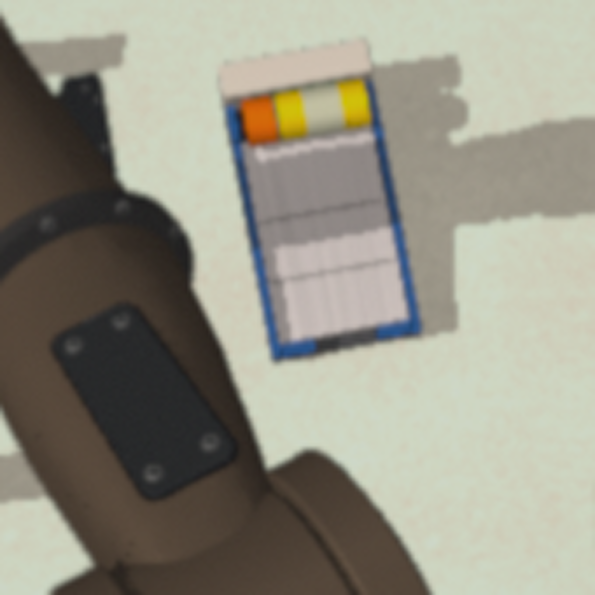

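View pics/side5.png

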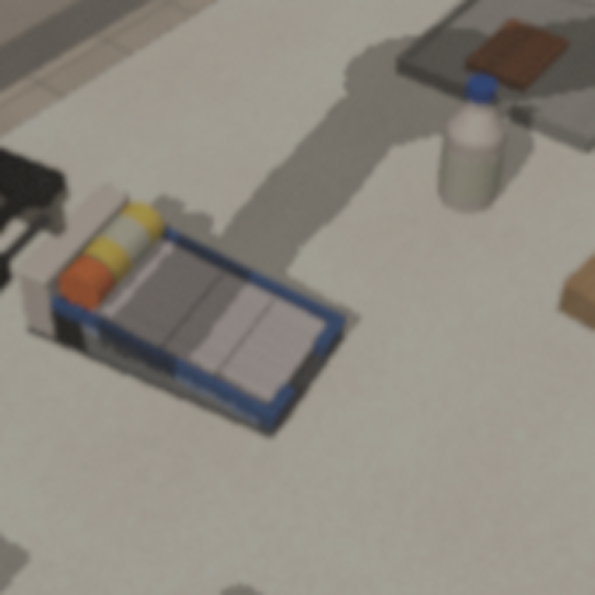

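Both views show the tube against the bar, centred and with its axis across the ramp: y spans about -51 to 50 mm, and the cap is at (258,120) in the top crop. Next is the button.

apply_moves(increments=[{"grip": 0, "x": -0.7, "y": 5, "z": 0, "turn": 0}, {"grip": 0, "x": -1.4, "y": 9.4, "z": -2, "turn": 0}, {"grip": 0, "x": -1.4, "y": 9.4, "z": -6, "turn": 0}, {"grip": 0, "x": -1.4, "y": 9.4, "z": -10, "turn": 0}, {"grip": 0, "x": -1.4, "y": 9.4, "z": -11, "turn": 0}])

```text
time_s: 11.78
tcp_pos: [0.576, 0.3284, 0.0787]
tcp_rot: [-0.209, 2.118, -2.116]
ft_force: [-0.1, -0.4, 0.2]
opening: 0.0005
```

```bash
python3 -c "
from tube import *
show(np.array([.579,.3265,.0615]))
f=grab_frame('side'); print(recognise('side','spare')); save(dict(f,img=cv2.resize(f['img'][200:340,90:260],None,fx=3.5,fy=3.5,interpolation=2)),'side6')"
```

```text
t 11.775 tcp [0.576  0.3284 0.0787] in ramp mm [  3.3 335.9  78.7] tooly [ 0.001  0.001 -1.   ] turn -0.39 F [-0.14 -0.42  0.22] open 0.000499602600074692 q [-0.4   0.66 -0.32  1.61  0.24  0.91 -2.17]
shift cm [ 0.3  -0.19 -1.72]
[{'bbox': [213.3, 300.4, 17.3, 32.5], 'score': 0.62}]
```

View pics/side6.png

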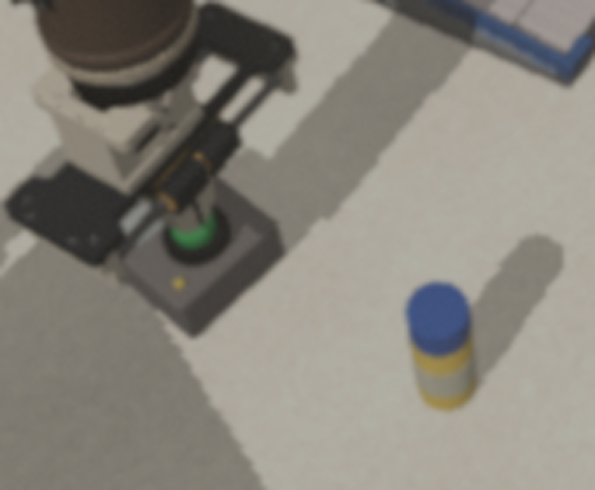

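The fingers stand just above the green button at crop (193,232), and the spare is untouched at (440,345). I press now.

apply_moves(increments=[{"grip": 0, "x": 0.3, "y": -0.2, "z": -0.6, "turn": 0}, {"grip": 0, "x": 0.3, "y": -0.2, "z": -1.0, "turn": 0}, {"grip": 0, "x": 0.3, "y": -0.2, "z": -1.3, "turn": 0}, {"grip": 0, "x": 0.3, "y": -0.2, "z": -1.6, "turn": 0}, {"grip": 0, "x": 0.3, "y": -0.2, "z": -1.7, "turn": 0}])

```text
time_s: 12.5
tcp_pos: [0.5804, 0.3276, 0.0641]
tcp_rot: [-0.205, 2.119, -2.113]
ft_force: [0.2, -0.3, 2.1]
opening: 0.0006
```

apply_moves(increments=[{"grip": 0, "x": 0, "y": 0, "z": -0.1, "turn": 0}, {"grip": 0, "x": 0, "y": 0, "z": -0.2, "turn": 0}, {"grip": 0, "x": 0, "y": 0, "z": -0.2, "turn": 0}])

```text
time_s: 12.88
tcp_pos: [0.5804, 0.3276, 0.0621]
tcp_rot: [-0.205, 2.119, -2.113]
ft_force: [-0.6, -0.9, 4.2]
opening: 0.0005
```

apply_moves(increments=[{"grip": 0, "x": 0, "y": 0, "z": -0.1, "turn": 0}, {"grip": 0, "x": 0, "y": 0, "z": -0.2, "turn": 0}, {"grip": 0, "x": 0, "y": 0, "z": -0.2, "turn": 0}])

```text
time_s: 13.25
tcp_pos: [0.5805, 0.3276, 0.0612]
tcp_rot: [-0.205, 2.118, -2.113]
ft_force: [-2.9, -2.6, 13.5]
opening: 0.0007
```

Force jumped to 13.5 N at z=61.2 mm, so the button is fully down. I release and rise.

apply_moves(increments=[{"grip": 0, "x": 0, "y": 0, "z": 1, "turn": 0}, {"grip": 0, "x": 0, "y": 0, "z": 4, "turn": 0}, {"grip": 0, "x": 0, "y": 0, "z": 8, "turn": 0}, {"grip": 0, "x": 0, "y": 0, "z": 12, "turn": 0}, {"grip": 0, "x": 0, "y": 0, "z": 12, "turn": 0}])

```text
time_s: 13.88
tcp_pos: [0.582, 0.3292, 0.1851]
tcp_rot: [-0.199, 2.119, -2.107]
ft_force: [-0.1, 0.8, -1.0]
opening: 0.0001
```

```bash
python3 -c "
from tube import *
show(np.array([.579,.3265,.2])); look('7')
for c in('top','side'):
    for n in('tube','read_top','bottle','spare','slidebox'): print(c,n,[(np.round(d['bbox']),round(d['score'],2)) for d in recognise(c,n)[:2]])
f=grab_frame('side'); save(dict(f,img=cv2.resize(f['img'][90:340,90:390],None,fx=2.4,fy=2.4,interpolation=2)),'side8')"
```

```text
t 13.875 tcp [0.582  0.3292 0.1851] in ramp mm [  9.3 335.5 185.1] tooly [ 0.009  0.007 -1.   ] turn -0.38 F [-0.05  0.76 -0.95] open 0.00011145528781983014 q [-0.38  0.56 -0.34  1.5   0.2   1.11 -2.13]
shift cm [-0.3  -0.27  1.49]
top 357 ramp x 5..95% [44.  61.9 80.3] y [-51.1  49.7]
side 279 ramp x 5..95% [43.5 62.5 82.7] y [-57.   52.9]
top tube [(array([262., 132.,  30.,  19.]), 0.88)]
top read_top []
top bottle [(array([375., 184.,  28.,  22.]), 0.57)]
top spare []
top slidebox [(array([363., 249.,  34.,  22.]), 0.74)]
side tube [(array([209., 173.,  28.,  30.]), 0.73)]
side read_top [(array([144., 265.,   9.,   9.]), 0.53), (array([224., 191.,  93.,  74.]), 0.27)]
side bottle [(array([312., 139.,  17.,  37.]), 0.67)]
side spare [(array([213., 300.,  19.,  32.]), 0.6), (array([226., 189.,  91.,  68.]), 0.24)]
side slidebox [(array([350., 182.,  34.,  32.]), 0.83), (array([228., 187.,  93.,  71.]), 0.53)]
```

View pics/side8.png

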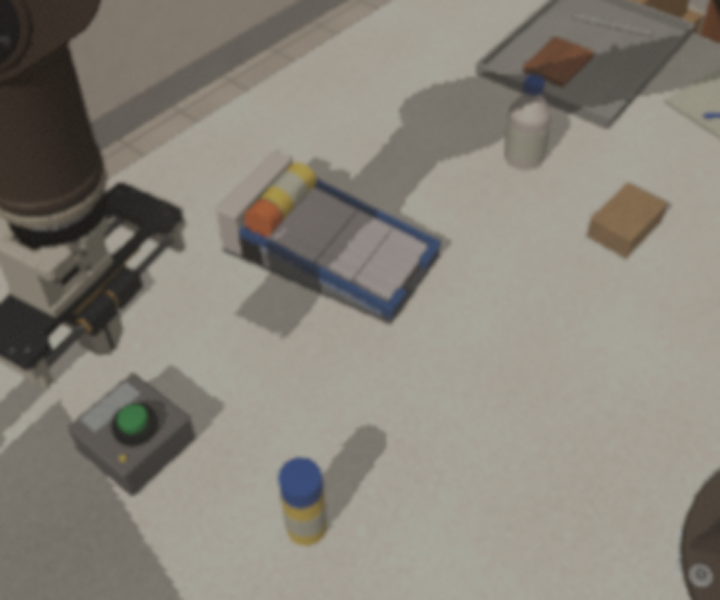

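The tube is seated at crop (280,198), and the button is back up at (133,418). The bottle, spare and box stand where they did, and the arm is clear of everything, so I hand in.

```bash
python3 -c "
from bench import r
print(r.hand_in())"
```

```text
the job is handed in; nothing more can be done
None
```

I pushed the tube up the slope with half-open fingers behind it at about 35 mm/s until it dropped into the seat and pressed against the stop bar at about 7 N. After backing off, I pressed the green button with closed fingers and released it. I handed the job in at about 14 s of the 48 s allowed. The hand-in reports no verdict, so I can't confirm a pass beyond my own checks:

- **Tube:** In both cameras it lies against the bar, centred, with its axis across the ramp. The top view puts its ends at y of about -51 and +50 mm. The visible patch sits 5–6 mm further uphill than the nominal 56 mm. I put that down to the 2–3 mm uncertainty in my ramp fit and seeing only the top of the tube. The firm stop against the bar supports it being seated.
- **Button:** It bottomed out at z = 61 mm with the force jumping from about 4 to 13.5 N. The last picture shows it standing up again.
- **Other objects:** The bottle, spare tube and cardboard box show within about 2–3 pixels of their first detections and are upright. The top camera did not report the spare or the button at the end; the side camera saw both.
- **Arm:** It ended about 12 cm above the console, touching nothing, with the wrist force near zero.

During the push the hand hid the tube from the top camera. I followed it from the cap in the side view, which stayed in step with the fingers throughout.

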